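# Hang the large saddle sign on the sign rail of a food pantry table

### The job

Pick up the larger of the two folded white signs and hang it astride the horizontal bar of the sign rail, one panel on each side of the bar, lined up with it and near the middle of its length. Let go of it so that it hangs there by itself, and leave the small sign and the loose food can where they stand.

Things in the scene. Friction and masses are not known exactly. Their poses are not given: they have to be found in the camera images.
- sign: Large folded sign to hang: rigid white plastic saddle (upside-down U), stands on its lower edges. 100 mm tall, 110 long along the ridge, 44 across its two upright panels (38 free between), wall 3. Above 86 mm shoulders slope in to an 18 mm flat ridge, underside 97 mm up. Origin midway between the lower edges; y along ridge, x across, z up. Symmetric. Grip across the panels, 60 mm up. 100-170 g.
- small_sign: The small folded sign, to be left alone: same look and same 44 mm across, but only 60 mm tall and 70 mm long. Origin and axes as for the large one. The two signs may stand in either place.
- rail: Dark steel sign rail fixed to the table: straight level round bar 16 mm thick, axis 170 mm up, between two 16 mm square posts 240 mm apart inside, 178 mm tall, on flat feet 110 x 40 x 6. Origin on the table under the bar's middle; y along the bar, x across, z up. With the large sign hung, the sign's origin is 81 mm above the table.
- can: Loose closed food can standing on the table, to be left alone: 74 mm diameter, 110 mm tall, 0.4 kg. Origin at the centre of its underside, z up. (A fixed tray of more cans, 170 mm square and 115 high, stands out of the way to the robot's right, near its base.)
Mind the look-alikes: they are no part of the job. Leave any green look-alike of the sign alone.

How it is judged (in metres and radians):
At the end, for the whole second after the job is handed in: The large sign rests astride the bar: origin 81 mm up within 10 mm, within 25 mm of the bar across it and 50 mm of its middle along it, ridge along the bar and upright, each within 15 degrees. Small sign and can not moved over 30 mm nor tipped (z of sign in the frame of rail between 0.071 and 0.091 m and x of sign in the frame of rail between -0.025 and 0.025 m and y of sign in the frame of rail between -0.05 and 0.05 m and angle between sign's own z axis and vertical below 0.26 rad and angle between the y axis of sign and the y axis of rail, either way round below 0.26 rad and contact force between sign and rail above 0.3 N and linear speed of sign below 0.03 m/s); the robot touches nothing.
It fails at once if the small sign is moved more than 30 mm or tipped (distance of small_sign from where it was at the start of the episode above 0.03 m or angle between small_sign's own z axis and vertical above 0.5 rad).
It fails at once if the can is moved more than 30 mm or tipped (distance of can from where it was at the start of the episode above 0.03 m or angle between can's own z axis and vertical above 0.5 rad).
It also fails if it takes over 42 s, if anything falls off the work surface, if the arm or the gripper's body presses on something with over 40 N, if the wrist force passes 120 N, or if a joint passes its speed limit or range.

### The arm

A 6-joint arm with a two-finger parallel gripper is mounted at the origin on the work surface. World frame = base frame: x ahead of the robot, y to its left, z up, the work surface at z = 0. Lengths are in mm, angles in rad, forces in N, time in s.
With the tool pointing down it reaches from about 300 to 775 mm from the base axis. Payload 14.6 kg.
Tool frame: the origin (TCP) lies between the finger pads; the fingertips stand 11 mm ahead of it and the grasp point (between the pads) lies 8 mm behind it; z points along the fingers, y is the direction in which the jaws open and shut (so a half turn about z gives the same grasp; the last joint's range is limited). The gripper opens to 94 mm and grips with 3 to 60 N. Pads are 16 mm wide; open, the fingers measure 119 mm over their backs; the gripper's body (75 mm by 177 mm) begins 78 mm behind the grasp point.
Start: joints at [1.099, 0.3, 1.521, -0, 1.321, -0.067], TCP at [216.606, 505.541, 216.446] pointing down, gripper open.
Joint ranges: [-3.03, 3.03], [-0.79, 2.21], [0.23, 2.52], [-1.04, 4.18], [0, 3.07], [-2.55, 2.55]. Speed limits (rad/s): [2.22, 2.22, 2.57, 3.14, 3.14, 3.14].

### API

Orientations are given as [roll, pitch, yaw] about the fixed x, y, z axes, in that order (R = Rz(yaw) Ry(pitch) Rx(roll)).
In Python, from cell import * gives the robot as it stands.
- The arm moves only by the tool arm_command, never from a script. Its argument "deltas" is a list of rows, each an object with "xyz": the shift along the world's x, y, z in m, a list of three; "turn": the turn, a rotation vector about the world's x, y, z in rad, a list of three. A call has 1 to 12 rows; each row shifts and turns the commanded pose from where the row before left it; what a row does not reach is not made up. A row lasts 1/8 s, in which the tool goes at most 62.5 mm and 10.7 degrees, less where a joint would pass 70% of its speed; a pose out of reach is approached as far as the arm can. A call with a gripper value outside its range is refused whole. "gripper" is the closure, from 0 (fully open) to 1 (shut), set as the call begins (left out, the last holds). The fingers move at their own pace and stop on an object; "force" is the grip in N (left out, the last holds). Time passes only in rows, so rows that do not move let the fingers close. It gives the time, the measured TCP pose, the force and the opening at its end, in the units of the state.
- read_state(): the state, without advancing time (a new reading comes with each control period).
- camera(name): name is "scene" or "top" or "wrist"; returns a dict with "color" (480x640x3 uint8, red, green, blue), "fx", "fy", "cx", "cy" (pixels), "k1" (the pictures are not rectified: a ray, as slopes to the right and down, at radius r is drawn at 1 + k1 r^2 times it, then the intrinsics apply), "rvec" (rotation vector, rad) and "tvec" (3), from world to camera coordinates, as OpenCV has them; the wrist camera has in their place "mount" (4x4, takes a point from camera to tool coordinates, whose origin is the TCP and whose axes are the flange's). Camera axes: x right, y down, z forward; pixel columns grow to the right and rows downward; lengths in mm; the calibration is good to about 2 mm. A picture is of the moment at which its call begins: read the wrist's pose just before it. There is no depth.
- sign_off(): hands the job in, once; it reports no verdict.
The state is a dict: "clock": time; "joints": joint angles; "qd": joint speeds; "effort": joint torques, N m; "eef_pos": TCP position; "eef_rot": TCP orientation; "wrist_force": force on the tool from outside, world axes, zero at the start; "moment": the same for the moment, N m; "finger_gap": finger opening in mm.
Only numpy, scipy, OpenCV 4.12 (cv2) and the standard library are available. Lean on these libraries where they do the work, as an engineer would, in place of code of your own. Each camera call takes 0.05 s, during which the arm holds its last target.

## Working session

There is one attempt and no reset: what is moved stays moved. The work goes in short steps, Python scripts to look and compute and a tool call to move; the robot and the scene stay as the last step left them, time stands still between calls to the robot, and variables do not carry over. Pictures are saved under pics/ and viewed, and the job is handed in when it is done.

Besides the shell and the picture viewer there is one more tool, called after "Emit:" in YAML: its name, and indented under it one key for each argument. arm_command: Moves the arm, as the interface text tells. Its arguments: {"type":"object","properties":{"deltas":{"type":"array","items":{"type":"object","properties":{"xyz":{"type":"array","items":{"type":"number"}},"turn":{"type":"array","items":{"type":"number"}}}}},"gripper":{"type":"number"},"force":{"type":"number"}},"required":["deltas"]}

```bash
mkdir -p pics; ls; python3 - <<'E'
from cell import *
import cv2
print(read_state())
for n in ["scene","top","wrist"]:
    c=camera(n); cv2.imwrite(f"pics/{n}0.png",c["color"][:,:,::-1])
    print(n,{k:v for k,v in c.items() if k!="color"})
E
```

```text
pics
{'clock': 0.0, 'joints': array([ 1.09941506e+00,  3.00489899e-01,  1.52158288e+00,  3.03901471e-05,
        1.32067718e+00, -6.65929867e-02]), 'qd': array([ 1.87395155e-03, -4.18190875e-04,  7.97641393e-05, -1.01127441e-03,
       -1.68137717e-03, -1.28306030e-03]), 'effort': array([ 2.53477401e-04, -5.31809986e+01, -3.52732050e+01,  7.08064903e-02,
        2.44740327e-02, -6.79042205e-05]), 'eef_pos': array([216.48395341, 505.33692689, 215.87524555]), 'eef_rot': array([-3.14043987e+00, -1.06382138e-04,  2.73679677e+00]), 'wrist_force': array([ 0.86079836, -0.66448534, -0.70437983]), 'moment': array([-0.0103413 ,  0.01679543,  0.01485317]), 'finger_gap': 93.79994482142166}
scene {'fx': 528.74740105421, 'fy': 528.74740105421, 'cx': 333.27310128749974, 'cy': 238.62984381622766, 'k1': 0.020083906907115867, 'rvec': array([ 1.16450564,  2.27629796, -1.03056624]), 'tvec': array([ 240.16205303, -284.01289144, 1085.04635025])}
top {'fx': 499.04847116079895, 'fy': 499.04847116079895, 'cx': 318.6224388694094, 'cy': 243.44392451887182, 'k1': -0.020184908458195813, 'rvec': array([ 2.11055656, -2.10008701,  0.23910452]), 'tvec': array([ 59.41866324, 563.73743978, 712.80901507])}
wrist {'fx': 376.5353193187559, 'fy': 376.5353193187559, 'cx': 318.3547914401967, 'cy': 241.9130702081667, 'k1': -0.0027899051563043467, 'mount': array([[-1.76760969e-03, -9.66483437e-01, -2.56722890e-01,
         7.41808127e+01],
       [ 9.99998275e-01, -1.85476426e-03,  9.73512586e-05,
        -3.90589608e-01],
       [-5.70248821e-04, -2.56722275e-01,  9.66485048e-01,
        -1.67752542e+02],
       [ 0.00000000e+00,  0.00000000e+00,  0.00000000e+00,
         1.00000000e+00]])}
```

View pics/scene0.png

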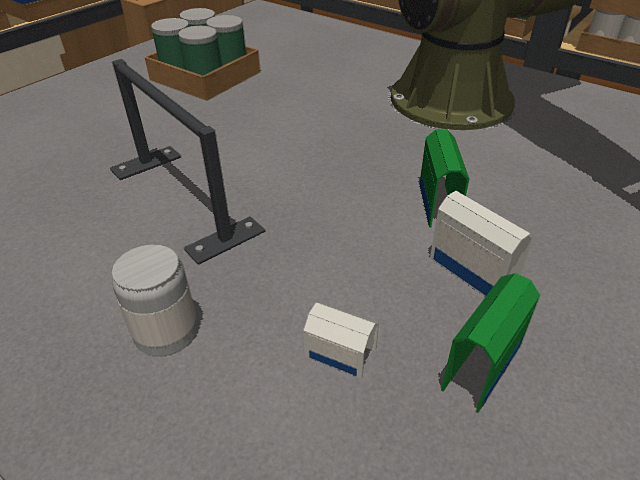

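View pics/top0.png

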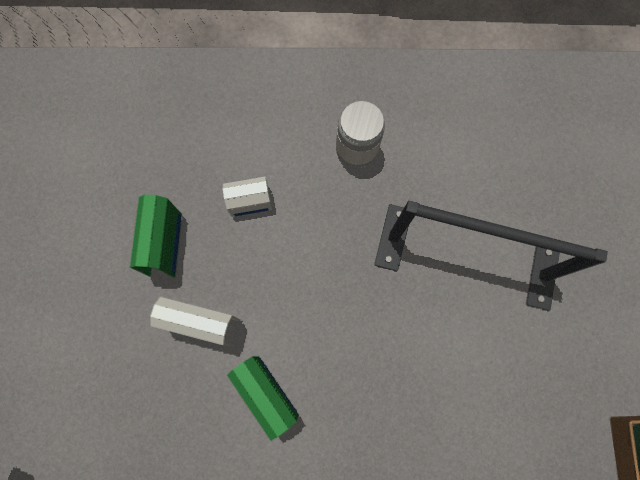

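View pics/wrist0.png

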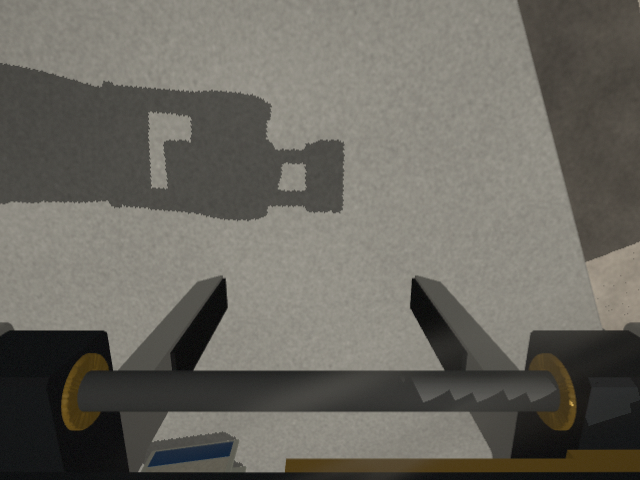

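Candidates in the top picture: the large white sign at (192,321), small white sign at (247,198), and green look-alikes at (157,235) and (262,398). In the scene picture they are at (480,240), (340,340), (505,335) and (445,170). The target is the white one at top (192,321). I'll check it in a crop.

```bash
cat > h.py <<'E'
import numpy as np,cv2
from scipy.spatial.transform import Rotation as Ro
def camR(c): return Ro.from_rotvec(c["rvec"]).as_matrix(),np.array(c["tvec"]).reshape(3)
def dist(c): return np.array([c["k1"],0,0,0,0.])
def K(c): return np.array([[c["fx"],0,c["cx"]],[0,c["fy"],c["cy"]],[0,0,1.]])
def ray(c,px,pose=None):
    u=cv2.undistortPoints(np.array(px,float).reshape(-1,1,2),K(c),dist(c)).reshape(-1,2)
    d=np.c_[u,np.ones(len(u))]
    if "mount" in c:
        p,r=pose; T=Ro.from_euler("xyz",r).as_matrix(); M=np.array(c["mount"])
        return T@M[:3,3]+p, d@(T@M[:3,:3]).T
    R,t=camR(c); return -R.T@t, d@R
def onz(c,px,z,pose=None):
    o,d=ray(c,px,pose); s=(z-o[2])/d[:,2]; return o+d*s[:,None]
def proj(c,P):
    return cv2.projectPoints(np.array(P,float).reshape(-1,1,3),np.array(c["rvec"]),np.array(c["tvec"]),K(c),dist(c))[0].reshape(-1,2)
E
python3 - <<'E'
import cv2
a=cv2.imread("pics/top0.png")
b=cv2.resize(a[285:355,140:245],None,fx=6,fy=6,interpolation=cv2.INTER_CUBIC);cv2.imwrite("pics/crop_top.png",b)
s=cv2.imread("pics/scene0.png")
cv2.imwrite("pics/crop_sc.png",cv2.resize(s[180:310,420:550],None,fx=4.5,fy=4.5,interpolation=cv2.INTER_CUBIC))
cv2.imwrite("pics/crop_rail.png",cv2.resize(a[190:320,365:625],None,fx=3,fy=3,interpolation=cv2.INTER_CUBIC))
E
```

```text
(no output)
```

View pics/crop_top.png

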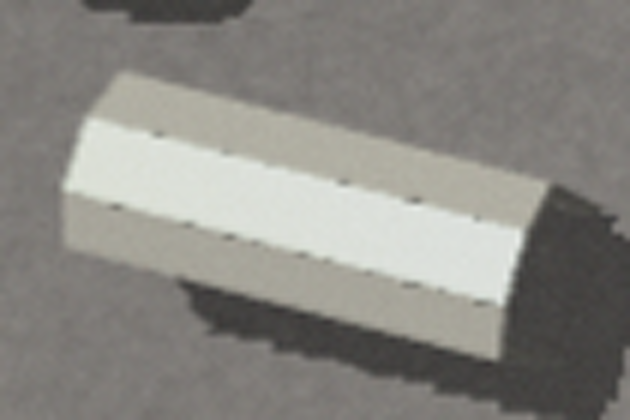

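View pics/crop_rail.png

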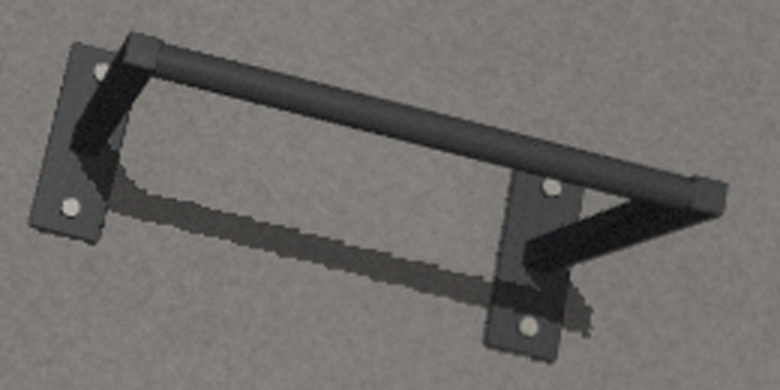

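View pics/crop_sc.png

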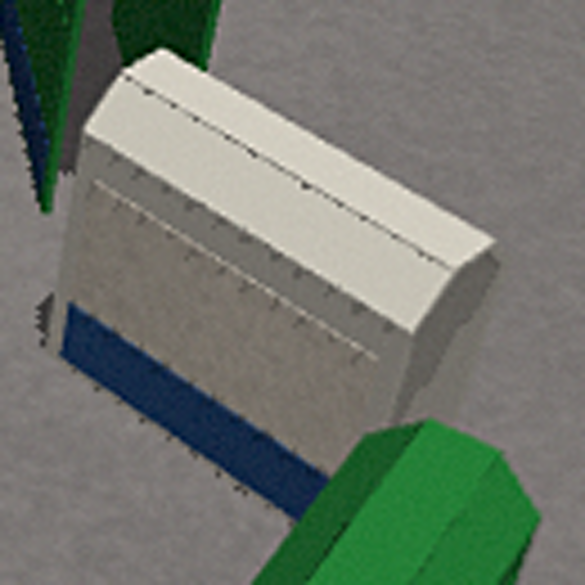

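```bash
python3 - <<'E'
from cell import *
from h import *
c=camera("top"); im=c["color"]; g=im.min(2).astype(int)
m=np.zeros(g.shape,np.uint8); m[285:355,140:245]=(g[285:355,140:245]>200)
n,l,st,ce=cv2.connectedComponentsWithStats(m); k=1+st[1:,4].argmax()
print(st[k])
cn=max(cv2.findContours((l==k).astype(np.uint8),0,1)[0],key=len).reshape(-1,2)
P=onz(c,cn,100)[:,:2].astype(np.float32)
print("ridge",cv2.minAreaRect(P))
# corner method
px=np.array([[88,118],[65,190],[503,303],[525,230]])/6-.42+[140,285]
Q=onz(c,px,100);print(Q.round(1),Q.mean(0)); d=(Q[2]+Q[3]-Q[0]-Q[1])/2; print(np.hypot(*d[:2]),np.arctan2(d[1],d[0]))
# eaves z=86 corners
px=np.array([[127,70],[65,248],[502,358],[552,184]])/6-.42+[140,285]
Q=onz(c,px,86);print(Q.round(1),Q.mean(0)); d=(Q[2]+Q[3]-Q[0]-Q[1])/2; print(np.hypot(*d[:2]),np.arctan2(d[1],d[0]))
# rail: outer post-top corners at z178
px=np.array([[132,33],[124,60],[720,215],[727,184]])/3-.33+[365,190]
Q=onz(c,px,178);print("rail",Q.round(1),Q.mean(0)); d=(Q[2]+Q[3]-Q[0]-Q[1])/2; print(np.hypot(*d[:2]),np.arctan2(d[1],d[0]))
M=Q.mean(0)
# bolts / feet corners z6
px=np.array([[102,72],[71,207],[552,187],[528,327]])/3-.33+[365,190]
Q=onz(c,px,6);print("bolts",Q.round(1),Q.mean(0)); d=(Q[2]+Q[3]-Q[0]-Q[1])/2; print(np.hypot(*d[:2]),np.arctan2(d[1],d[0]))
px=np.array([[77,42],[29,225],[98,243],[487,343],[553,361]])/3-.33+[365,190]
print(onz(c,px,6).round(1))
# scene view: post tops
s=camera("scene")
print("scene origin, top origin",ray(s,[[320,240]])[0],ray(c,[[320,240]])[0])
print("can", onz(c,[[361,122]],110), "small",onz(c,[[246,188]],60))
print("greens",onz(c,[[152,232],[265,397]],100))
print(proj(s,[M]))
E
python3 - <<'E'
import cv2
s=cv2.imread("pics/scene0.png")
cv2.imwrite("pics/crop_sr.png",cv2.resize(s[50:270,100:280],None,fx=2.7,fy=2.7,interpolation=cv2.INTER_CUBIC))
E
```

```text
[151 305  76  30 920]
ridge ((442.3699951171875, 247.8589630126953), (108.29727935791016, 17.381988525390625), 76.00740051269531)
[[464.  298.6 100. ]
 [446.8 302.8 100. ]
 [420.9 196.9 100. ]
 [438.  192.5 100. ]] [442.42392142 247.70489396 100.        ]
109.15195675227494 -1.8105270184217441
[[477.2 294.5  86. ]
 [433.9 306.4  86. ]
 [408.4 199.1  86. ]
 [450.  188.9  86. ]] [442.38918506 247.21422062  86.        ]
109.6217646790704 -1.8131181383209491
rail [[ 597.1  -58.4  178. ]
 [ 584.4  -54.3  178. ]
 [ 515.2 -314.9  178. ]
 [ 529.2 -319.7  178. ]] [ 556.47870284 -186.81628296  178.        ]
269.8124931241514 -1.827619997038434
bolts [[ 628.8  -73.5    6. ]
 [ 551.   -53.9    6. ]
 [ 563.7 -323.4    6. ]
 [ 485.4 -302.6    6. ]] [ 557.23604074 -188.34024992    6.        ]
257.71156919421645 -1.827176515981979
[[ 646.5  -59.8    6. ]
 [ 540.8  -30.4    6. ]
 [ 530.9  -68.3    6. ]
 [ 476.6 -279.2    6. ]
 [ 466.9 -314.6    6. ]]
scene origin, top origin [957.54995836 388.06832222 498.16440153] [392.22150084  64.60326021 819.39970928]
can [[745.52098849  -2.24410758 110.        ]] small [[654.43091811 178.85480167  60.        ]]
greens [[571.12697521 310.17905299 100.        ]
 [336.73576408 135.56827323 100.        ]]
[[157.00001209  92.77297396]]
```

View pics/crop_sr.png

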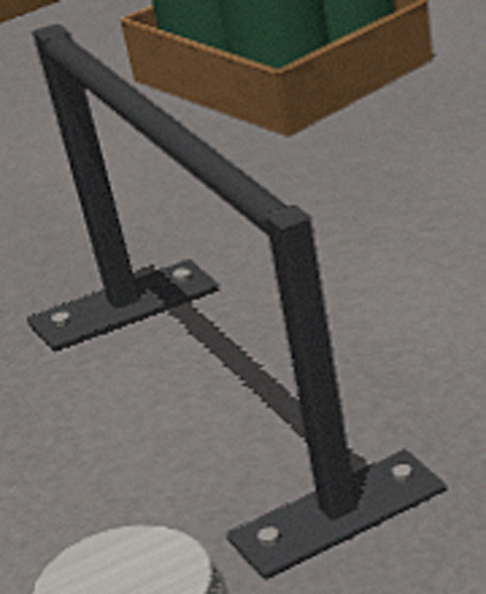

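The crops confirm the target: it is white, and its ridge measures 109 mm. The sign is at about (442,247.5) with its ridge at 76.2°. The rail is at about (557,-187.5) at 75.3°. I'm moving above the sign and turning to yaw 1.33.

Emit:
arm_command:
  deltas:
    - {"xyz": [0.0226, -0.0258, 0], "turn": [0, 0, -0.1407]}
    - {"xyz": [0.0226, -0.0258, 0], "turn": [0, 0, -0.1407]}
    - {"xyz": [0.0226, -0.0258, 0], "turn": [0, 0, -0.1407]}
    - {"xyz": [0.0226, -0.0258, 0], "turn": [0, 0, -0.1407]}
    - {"xyz": [0.0226, -0.0258, 0], "turn": [0, 0, -0.1407]}
    - {"xyz": [0.0226, -0.0258, 0], "turn": [0, 0, -0.1407]}
    - {"xyz": [0.0226, -0.0258, 0], "turn": [0, 0, -0.1407]}
    - {"xyz": [0.0226, -0.0258, 0], "turn": [0, 0, -0.1407]}
    - {"xyz": [0.0226, -0.0258, 0], "turn": [0, 0, -0.1407]}
    - {"xyz": [0.0226, -0.0258, 0], "turn": [0, 0, -0.1407]}
    - {"xyz": [0, 0, 0]}
    - {"xyz": [0, 0, 0]}
  gripper: 0

```text
validation failed for argument at $.de...
```

```bash
python3 - <<'E'
from cell import *
from h import *
s=read_state(); c=camera("wrist"); print(s["clock"],s["eef_pos"],s["eef_rot"],s["joints"].round(2))
cv2.imwrite("pics/w1.png",c["color"][:,:,::-1])
E
```

```text
0.25 [216.535486   505.43652046 216.17989461] [-3.14101373e+00 -4.04784042e-05  2.73678420e+00] [ 1.1   0.3   1.52  0.    1.32 -0.07]
```

View pics/w1.png

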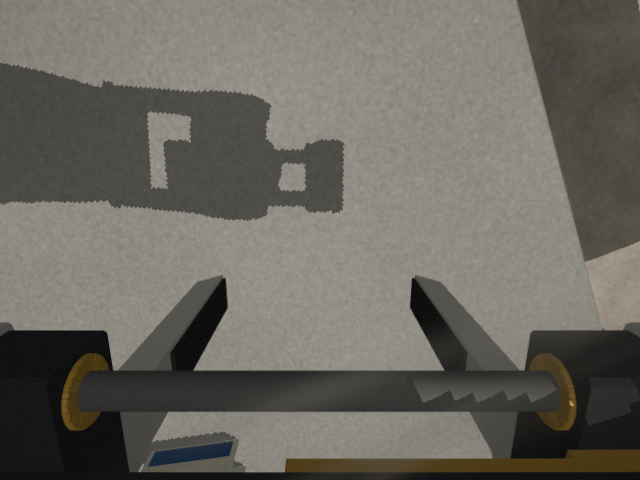

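The picture is the same as before because the call was refused: every row needs its "turn". I'm resending it with turns on the still rows.

Emit:
arm_command:
  deltas:
    - {"xyz": [0.0226, -0.0258, 0], "turn": [0, 0, -0.1407]}
    - {"xyz": [0.0226, -0.0258, 0], "turn": [0, 0, -0.1407]}
    - {"xyz": [0.0226, -0.0258, 0], "turn": [0, 0, -0.1407]}
    - {"xyz": [0.0226, -0.0258, 0], "turn": [0, 0, -0.1407]}
    - {"xyz": [0.0226, -0.0258, 0], "turn": [0, 0, -0.1407]}
    - {"xyz": [0.0226, -0.0258, 0], "turn": [0, 0, -0.1407]}
    - {"xyz": [0.0226, -0.0258, 0], "turn": [0, 0, -0.1407]}
    - {"xyz": [0.0226, -0.0258, 0], "turn": [0, 0, -0.1407]}
    - {"xyz": [0.0226, -0.0258, 0], "turn": [0, 0, -0.1407]}
    - {"xyz": [0.0226, -0.0258, 0], "turn": [0, 0, -0.1407]}
    - {"xyz": [0, 0, 0], "turn": [0, 0, 0]}
    - {"xyz": [0, 0, 0], "turn": [0, 0, 0]}
  gripper: 0

```text
clock: 1.8
eef_pos: [442.3, 247.8, 216.4]
eef_rot: [-3.141, -0.0, 1.331]
wrist_force: [0.0, 0.7, 0.2]
finger_gap: 94.0
```

```bash
python3 - <<'E'
from cell import *
from h import *
s=read_state(); c=camera("wrist"); print(s["clock"],s["eef_pos"],s["eef_rot"],s["joints"].round(2))
cv2.imwrite("pics/w2.png",c["color"][:,:,::-1])
E
```

```text
1.8 [442.31509034 247.83027958 216.3939278 ] [-3.14137302e+00 -2.29074202e-05  1.33133308e+00] [0.44 0.2  1.64 0.   1.3  0.68]
```

View pics/w2.png

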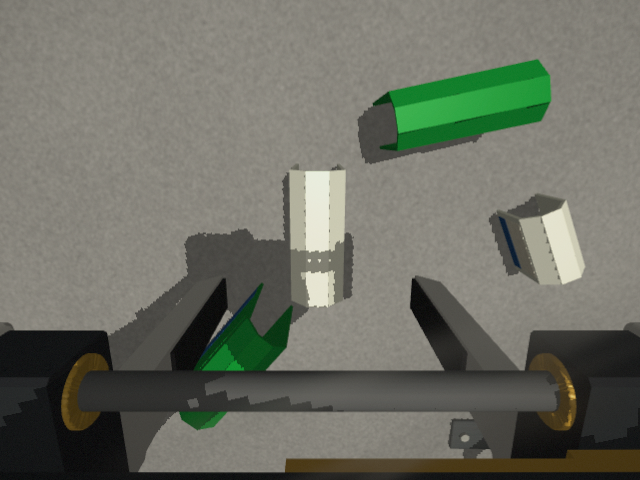

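The wrist view shows the sign centred on column 318 with its ridge vertical in the picture. Before descending I'll check the along-ridge position and the clearance to the near green one, whose tips are at (262,285) and (290,308).

```bash
python3 - <<'E'
from cell import *
from h import *
s=read_state(); c=camera("wrist"); pose=(s["eef_pos"],s["eef_rot"])
P=onz(c,[[317,170],[319,306]],100,pose); print(P.round(1),P.mean(0))
G=onz(c,[[262,284],[290,308]],0,pose)
t=camera("top"); H=onz(t,[[258,357],[228,374],[298,416],[276,438]],86)
d=np.array([np.cos(1.33),np.sin(1.33)]);u=np.array([d[1],-d[0]])
for q in list(G)+list(H): v=q[:2]-[442.4,247.5]; print(q.round(0),"across",(v@u).round(),"along",(v@d).round())
E
```

```text
[[454.2 300.8 100. ]
 [429.6 194.1 100. ]] [441.86374366 247.43024911 100.        ]
[365. 190.   0.] across -61.0 along -75.0
[387. 155.   0.] across -32.0 along -103.0
[391. 148.  86.] across -27.0 along -108.0
[367. 191.  86.] across -60.0 along -73.0
[310.  90.  86.] across -91.0 along -184.0
[281. 120.  86.] across -126.0 along -162.0
```

The wrist view agrees to within 1 mm, and the green one is clear. Descending.

Emit:
arm_command:
  deltas:
    - {"xyz": [0, 0, -0.03], "turn": [0, 0, 0]}
    - {"xyz": [0, 0, -0.03], "turn": [0, 0, 0]}
    - {"xyz": [0, 0, -0.03], "turn": [0, 0, 0]}
    - {"xyz": [0, 0, -0.03], "turn": [0, 0, 0]}
    - {"xyz": [0, 0, -0.024], "turn": [0, 0, 0]}
    - {"xyz": [0, 0, -0.02], "turn": [0, 0, 0]}
    - {"xyz": [0, 0, 0], "turn": [0, 0, 0]}

```text
clock: 2.82
eef_pos: [441.7, 247.7, 51.5]
eef_rot: [-3.14, 0.002, 1.331]
wrist_force: [-0.4, 0.0, 0.8]
finger_gap: 94.1
```

Emit:
arm_command:
  deltas:
    - {"xyz": [0, 0, 0], "turn": [0, 0, 0]}
    - {"xyz": [0, 0, 0], "turn": [0, 0, 0]}
    - {"xyz": [0, 0, 0], "turn": [0, 0, 0]}
    - {"xyz": [0, 0, 0], "turn": [0, 0, 0]}
    - {"xyz": [0, 0, 0], "turn": [0, 0, 0]}
    - {"xyz": [0, 0, 0], "turn": [0, 0, 0]}
    - {"xyz": [0, 0, 0], "turn": [0, 0, 0]}
    - {"xyz": [0, 0, 0], "turn": [0, 0, 0]}
  gripper: 1
  force: 15

```text
clock: 3.82
eef_pos: [442.6, 247.5, 52.5]
eef_rot: [-3.141, 0.0, 1.33]
wrist_force: [-1.7, -0.4, 2.7]
finger_gap: 44.2
```

The gap closed to 44.2 mm, so the sign is held. Lifting 215 mm.

Emit:
arm_command:
  deltas:
    - {"xyz": [0, 0, 0.01], "turn": [0, 0, 0]}
    - {"xyz": [0, 0, 0.025], "turn": [0, 0, 0]}
    - {"xyz": [0, 0, 0.03], "turn": [0, 0, 0]}
    - {"xyz": [0, 0, 0.03], "turn": [0, 0, 0]}
    - {"xyz": [0, 0, 0.03], "turn": [0, 0, 0]}
    - {"xyz": [0, 0, 0.03], "turn": [0, 0, 0]}
    - {"xyz": [0, 0, 0.03], "turn": [0, 0, 0]}
    - {"xyz": [0, 0, 0.02], "turn": [0, 0, 0]}
    - {"xyz": [0, 0, 0.01], "turn": [0, 0, 0]}
    - {"xyz": [0, 0, 0], "turn": [0, 0, 0]}

```text
clock: 5.08
eef_pos: [442.6, 247.5, 267.7]
eef_rot: [3.141, -0.0, 1.33]
wrist_force: [-0.4, 0.0, -1.7]
finger_gap: 43.6
```

```bash
python3 - <<'E'
from cell import *
from h import *
c=camera("wrist"); cv2.imwrite("pics/w3.png",c["color"][:,:,::-1])
c=camera("scene"); cv2.imwrite("pics/s3.png",c["color"][:,:,::-1])
E
```

```text
(no output)
```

View pics/w3.png

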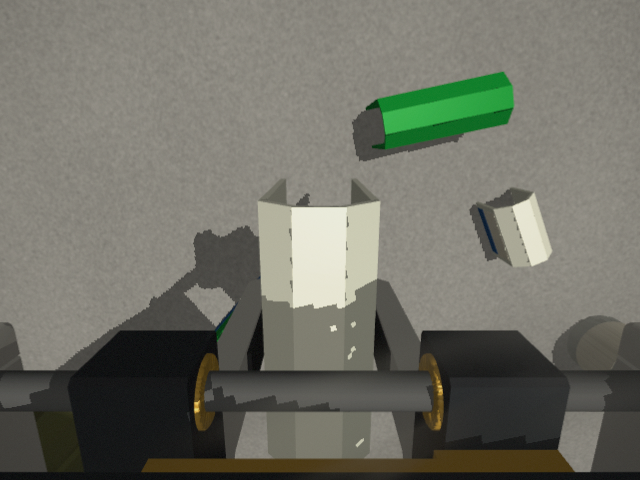

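View pics/s3.png

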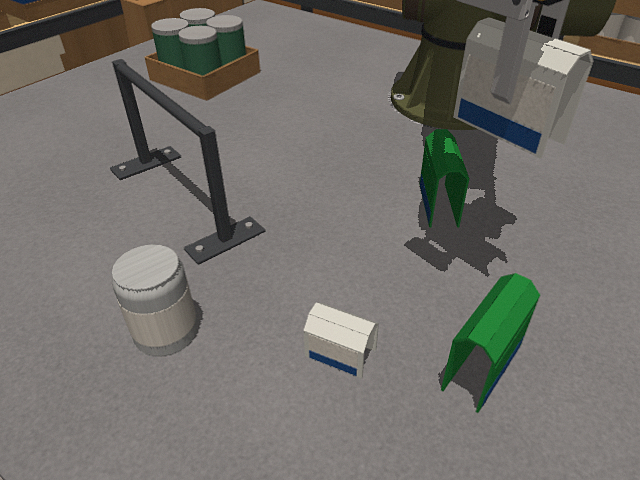

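The sign is held level: its far ridge end is at row 207 in the wrist view, and its lower edges are around z=215. Carrying it over the bar.

Emit:
arm_command:
  deltas:
    - {"xyz": [0.005, -0.019, 0], "turn": [0, 0, -0.004]}
    - {"xyz": [0.0102, -0.039, 0], "turn": [0, 0, -0.004]}
    - {"xyz": [0.0112, -0.0425, 0], "turn": [0, 0, -0.004]}
    - {"xyz": [0.0112, -0.0425, 0], "turn": [0, 0, -0.004]}
    - {"xyz": [0.0112, -0.0425, 0], "turn": [0, 0, 0]}
    - {"xyz": [0.0112, -0.0425, 0], "turn": [0, 0, 0]}
    - {"xyz": [0.0112, -0.0425, 0], "turn": [0, 0, 0]}
    - {"xyz": [0.0112, -0.0425, 0], "turn": [0, 0, 0]}
    - {"xyz": [0.0112, -0.0425, 0], "turn": [0, 0, 0]}
    - {"xyz": [0.0112, -0.042, 0], "turn": [0, 0, 0]}
    - {"xyz": [0.0064, -0.0247, 0], "turn": [0, 0, 0]}
    - {"xyz": [0.0032, -0.0123, 0], "turn": [0, 0, 0]}

```text
clock: 6.68
eef_pos: [556.9, -188.0, 266.3]
eef_rot: [-3.14, -0.0, 1.313]
wrist_force: [0.0, -0.4, -2.0]
finger_gap: 44.0
```

Emit:
arm_command:
  deltas:
    - {"xyz": [0, 0, 0], "turn": [0, 0, 0]}
    - {"xyz": [0, 0, 0], "turn": [0, 0, 0]}

```text
clock: 6.92
eef_pos: [556.9, -186.0, 267.4]
eef_rot: [-3.141, -0.0, 1.315]
wrist_force: [-0.1, -0.4, -1.1]
finger_gap: 43.6
```

```bash
python3 - <<'E'
from cell import *
from h import *
s=read_state(); print(s["eef_pos"],s["eef_rot"])
for n in ["wrist","scene","top"]:
    c=camera(n); cv2.imwrite(f"pics/{n}4.png",c["color"][:,:,::-1])
E
```

```text
[ 556.93463008 -186.01568113  267.41930127] [-3.14141859e+00 -1.87707692e-04  1.31459116e+00]
```

View pics/wrist4.png

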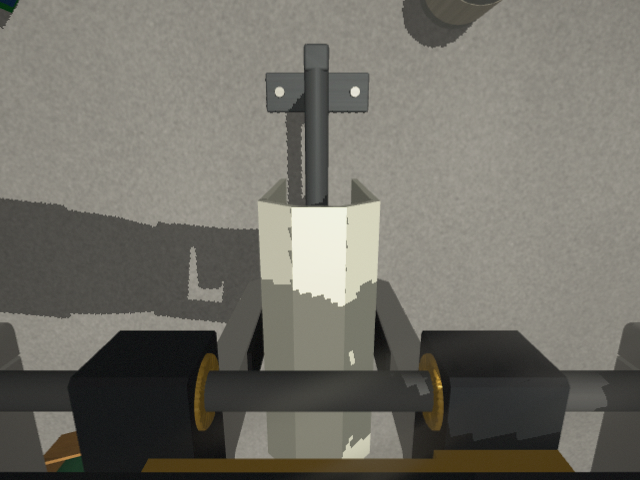

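View pics/scene4.png

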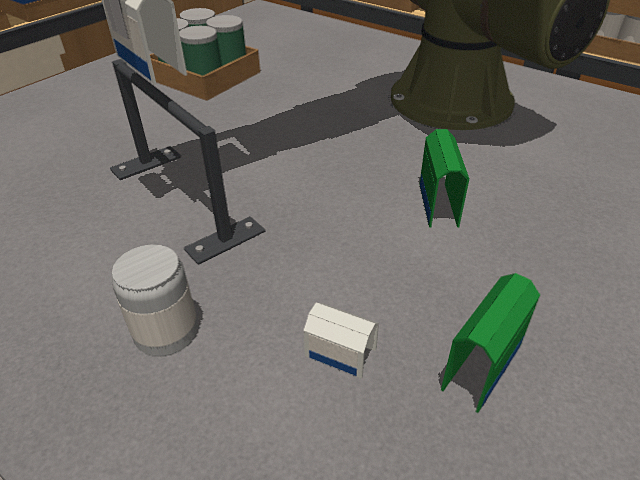

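View pics/top4.png

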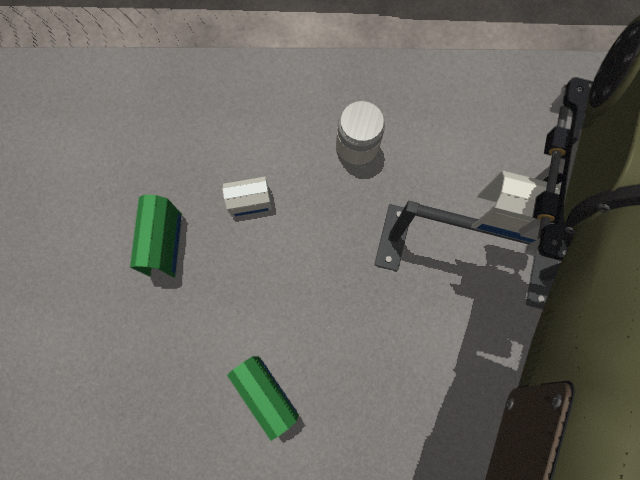

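The bar is at column 317, centred under the sign and parallel to it. Descending to just above seating.

Emit:
arm_command:
  deltas:
    - {"xyz": [0, 0, -0.015], "turn": [0, 0, 0]}
    - {"xyz": [0, 0, -0.02], "turn": [0, 0, 0]}
    - {"xyz": [0, 0, -0.02], "turn": [0, 0, 0]}
    - {"xyz": [0, 0, -0.02], "turn": [0, 0, 0]}
    - {"xyz": [0, 0, -0.02], "turn": [0, 0, 0]}
    - {"xyz": [0, 0, -0.018], "turn": [0, 0, 0]}
    - {"xyz": [0, 0, -0.01], "turn": [0, 0, 0]}
    - {"xyz": [0, 0, -0.005], "turn": [0, 0, 0]}
    - {"xyz": [0, 0, -0.003], "turn": [0, 0, 0]}
    - {"xyz": [0, 0, 0], "turn": [0, 0, 0]}
    - {"xyz": [0, 0, 0], "turn": [0, 0, 0]}

```text
clock: 8.45
eef_pos: [557.2, -187.0, 136.9]
eef_rot: [3.141, 0.0, 1.314]
wrist_force: [-1.0, -0.2, -0.8]
finger_gap: 43.8
```

```bash
python3 - <<'E'
from cell import *
from h import *
s=read_state(); print(s["eef_pos"],s["eef_rot"],s["wrist_force"])
for n in ["wrist","scene"]:
    c=camera(n); cv2.imwrite(f"pics/{n}5.png",c["color"][:,:,::-1])
E
```

```text
[ 557.19007924 -187.04695316  136.87823749] [3.14087326e+00 9.39768759e-05 1.31377039e+00] [-0.98994976 -0.19407204 -0.75019162]
```

View pics/wrist5.png

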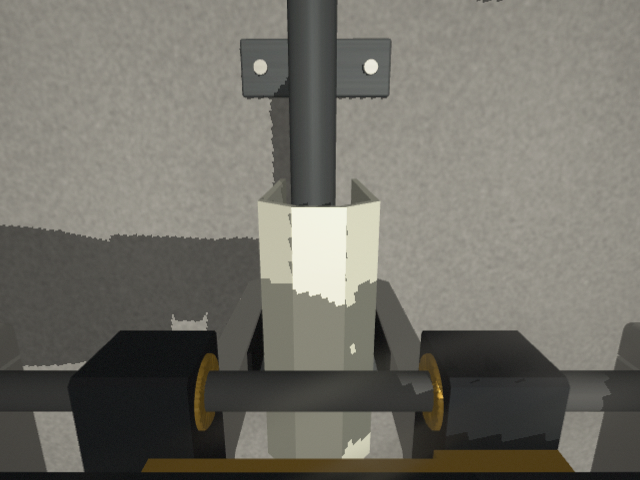

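View pics/scene5.png

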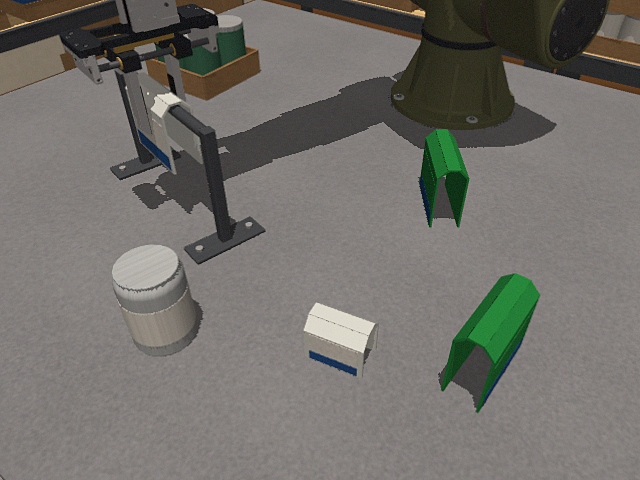

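The sign straddles the bar. The bar is at column 313 and the ridge at 319, about 2 mm apart. I'll lower 4 mm more and check the force.

Emit:
arm_command:
  deltas:
    - {"xyz": [0, 0, -0.0015], "turn": [0, 0, 0]}
    - {"xyz": [0, 0, -0.0015], "turn": [0, 0, 0]}
    - {"xyz": [0, 0, -0.001], "turn": [0, 0, 0]}
    - {"xyz": [0, 0, 0], "turn": [0, 0, 0]}
    - {"xyz": [0, 0, 0], "turn": [0, 0, 0]}

```text
clock: 9.18
eef_pos: [557.1, -187.0, 133.3]
eef_rot: [3.141, 0.0, 1.314]
wrist_force: [-5.3, 2.3, 8.7]
finger_gap: 43.9
```

The upward force is 8.7 N, so the sign is seated. Releasing.

Emit:
arm_command:
  deltas:
    - {"xyz": [0, 0, 0], "turn": [0, 0, 0]}
    - {"xyz": [0, 0, 0], "turn": [0, 0, 0]}
    - {"xyz": [0, 0, 0], "turn": [0, 0, 0]}
    - {"xyz": [0, 0, 0], "turn": [0, 0, 0]}
    - {"xyz": [0, 0, 0], "turn": [0, 0, 0]}
    - {"xyz": [0, 0, 0], "turn": [0, 0, 0]}
    - {"xyz": [0, 0, 0], "turn": [0, 0, 0]}
    - {"xyz": [0, 0, 0], "turn": [0, 0, 0]}
  gripper: 0

```text
clock: 10.18
eef_pos: [557.0, -187.0, 132.5]
eef_rot: [3.142, 0.0, 1.314]
wrist_force: [0.6, -0.1, 0.2]
finger_gap: 94.0
```

```bash
python3 - <<'E'
from cell import *
from h import *
s=read_state(); print(s["eef_pos"],s["wrist_force"],s["finger_gap"])
c=camera("wrist"); cv2.imwrite(f"pics/w6.png",c["color"][:,:,::-1])
E
```

```text
[ 557.01581358 -186.95529137  132.46451805] [ 0.5611772  -0.1376646   0.18440118] 93.9597279598446
```

View pics/w6.png

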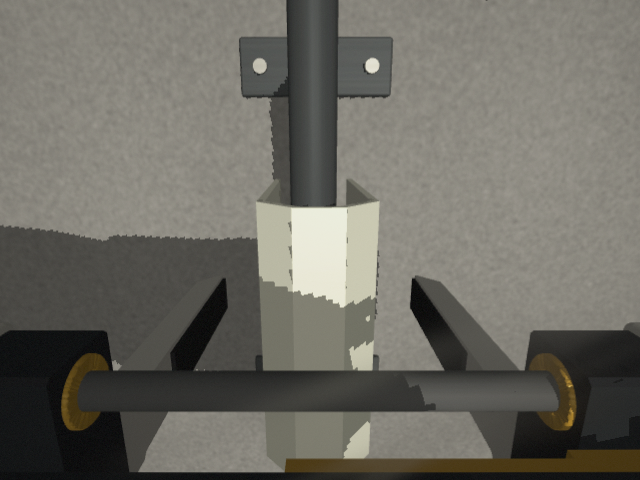

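The sign hangs freely and the fingers are clear on both sides. I'll retract straight up, then move aside.

Emit:
arm_command:
  deltas:
    - {"xyz": [0, 0, 0.01], "turn": [0, 0, 0]}
    - {"xyz": [0, 0, 0.02], "turn": [0, 0, 0]}
    - {"xyz": [0, 0, 0.03], "turn": [0, 0, 0]}
    - {"xyz": [0, 0, 0.03], "turn": [0, 0, 0]}
    - {"xyz": [0, 0, 0.03], "turn": [0, 0, 0]}
    - {"xyz": [0, 0, 0.03], "turn": [0, 0, 0]}
    - {"xyz": [0, 0, 0.02], "turn": [0, 0, 0]}
    - {"xyz": [0, 0, 0], "turn": [0, 0, 0]}

```text
clock: 11.22
eef_pos: [557.3, -187.1, 304.3]
eef_rot: [3.138, 0.0, 1.314]
wrist_force: [0.1, -0.4, 0.1]
finger_gap: 94.0
```

Emit:
arm_command:
  deltas:
    - {"xyz": [-0.01, 0.03, 0], "turn": [0, 0, 0]}
    - {"xyz": [-0.012, 0.04, 0], "turn": [0, 0, 0]}
    - {"xyz": [-0.012, 0.04, 0], "turn": [0, 0, 0]}
    - {"xyz": [-0.012, 0.04, 0], "turn": [0, 0, 0]}
    - {"xyz": [-0.012, 0.04, 0], "turn": [0, 0, 0]}
    - {"xyz": [-0.012, 0.04, 0], "turn": [0, 0, 0]}
    - {"xyz": [-0.012, 0.04, 0], "turn": [0, 0, 0]}
    - {"xyz": [-0.012, 0.04, 0], "turn": [0, 0, 0]}
    - {"xyz": [-0.012, 0.04, 0], "turn": [0, 0, 0]}
    - {"xyz": [-0.01, 0.02, 0], "turn": [0, 0, 0]}
    - {"xyz": [0, 0, 0], "turn": [0, 0, 0]}
    - {"xyz": [0, 0, 0], "turn": [0, 0, 0]}

```text
clock: 12.72
eef_pos: [441.1, 182.5, 302.0]
eef_rot: [-3.141, 0.0, 1.314]
wrist_force: [-0.2, -0.5, 0.6]
finger_gap: 94.1
```

```bash
python3 - <<'E'
from cell import *
from h import *
s=read_state(); print(s["clock"],s["eef_pos"],s["wrist_force"])
for n in ["top","scene"]:
    c=camera(n); cv2.imwrite(f"pics/{n}7.png",c["color"][:,:,::-1])
    a=cv2.imread(f"pics/{n}0.png"); b=cv2.imread(f"pics/{n}7.png")
    if n=="top":
        g=b.min(2).astype(int); m=(g>170).astype(np.uint8); m[:150]=0
        k,l,st,ce=cv2.connectedComponentsWithStats(m)
        for i in range(1,k):
            if st[i,4]>150:
                cn=max(cv2.findContours((l==i).astype(np.uint8),0,1)[0],key=len).reshape(-1,2)
                print(st[i],cv2.minAreaRect(onz(c,cn,181)[:,:2].astype(np.float32)))
    bx=(slice(90,215),slice(215,395)) if n=="top" else (slice(240,380),slice(100,390))
    print("diff px",(cv2.absdiff(a,b)[bx].max(2)>40).sum())
E
```

```text
12.725 [441.10897256 182.48877538 302.00018775] [-0.18352107 -0.46132995  0.57387373]
[222 177  47  29 881] ((606.4669799804688, 161.72018432617188), (35.965206146240234, 59.57622528076172), 10.620565414428711)
[ 462  207   88   50 2448] ((553.9382934570312, -185.7117156982422), (111.65227508544922, 42.20756530761719), 75.12580871582031)
diff px 442
diff px 1
```

View pics/top7.png

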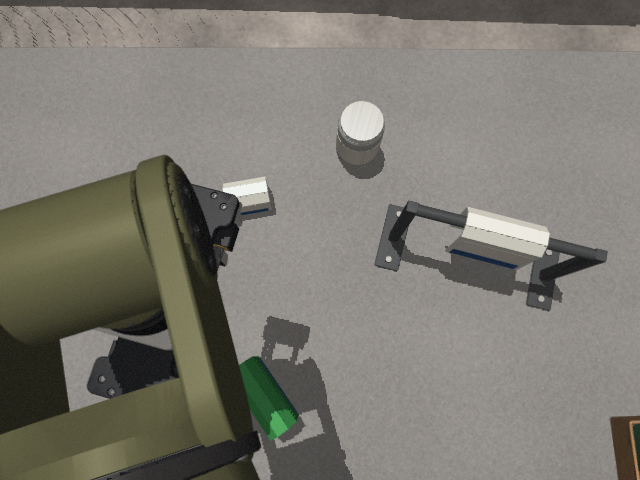

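View pics/scene7.png

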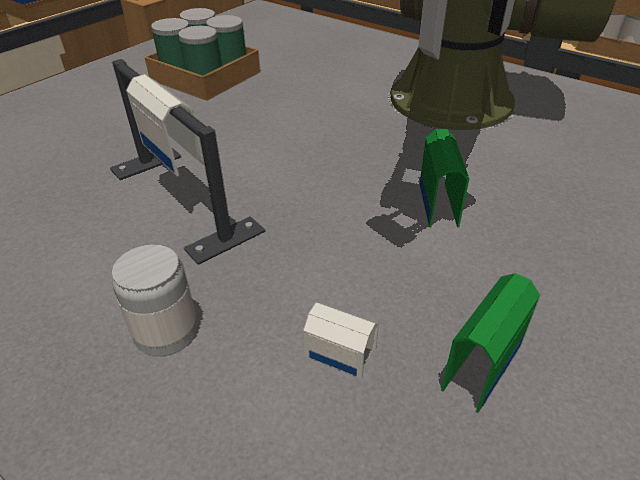

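Top and scene views show the sign astride the bar, centred at about (554,-186) with its ridge at 75.1°. The small sign and can haven't moved in the scene picture (1 pixel differs). The differences in the top picture come from the arm covering that part of it. I'll check for tilt and stillness.

```bash
python3 - <<'E'
from cell import *
from h import *
c=camera("top"); b=c["color"][:,:,::-1]; print("diff",(cv2.absdiff(cv2.imread("pics/top7.png"),np.ascontiguousarray(b))[195:290,430:570].max(2)>30).sum())
cv2.imwrite("pics/t8.png",cv2.resize(b[200:280,440:560],None,fx=6,fy=6,interpolation=cv2.INTER_CUBIC))
# predicted upright corners
d=np.array([np.cos(1.311),np.sin(1.311),0]);u=np.array([d[1],-d[0],0]);o=np.array([556,-187,81.])
for n,w,z in [("ridge",9,100),("eave",22,86),("low",22,0)]:
    P=[o+s*w*u+e*55*d+[0,0,z] for s in(-1,1) for e in (-1,1)]
    print(n,((proj(c,P)-[440,200]+.42)*6).round().tolist())
s=camera("scene")["color"][:,:,::-1]
cv2.imwrite("pics/s8.png",cv2.resize(s[50:200,100:240],None,fx=4,fy=4,interpolation=cv2.INTER_CUBIC))
E
```

```text
diff 0
ridge [[642.0, 286.0], [153.0, 159.0], [656.0, 209.0], [169.0, 83.0]]
eave [[605.0, 354.0], [124.0, 229.0], [637.0, 170.0], [162.0, 47.0]]
low [[455.0, 420.0], [28.0, 308.0], [486.0, 255.0], [64.0, 145.0]]
```

View pics/t8.png

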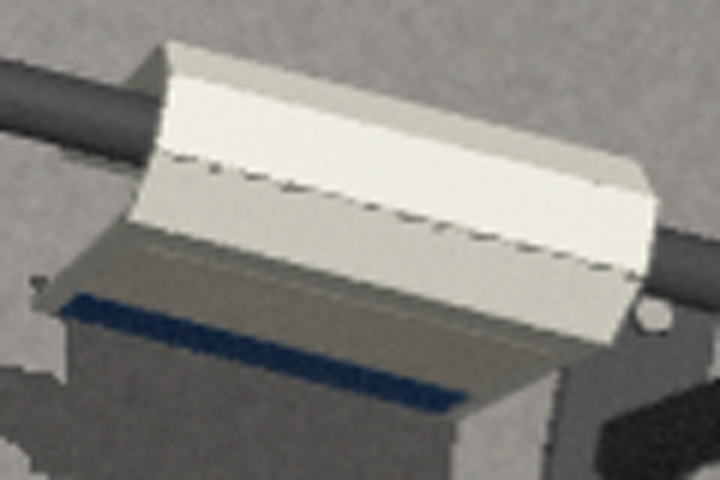

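View pics/s8.png

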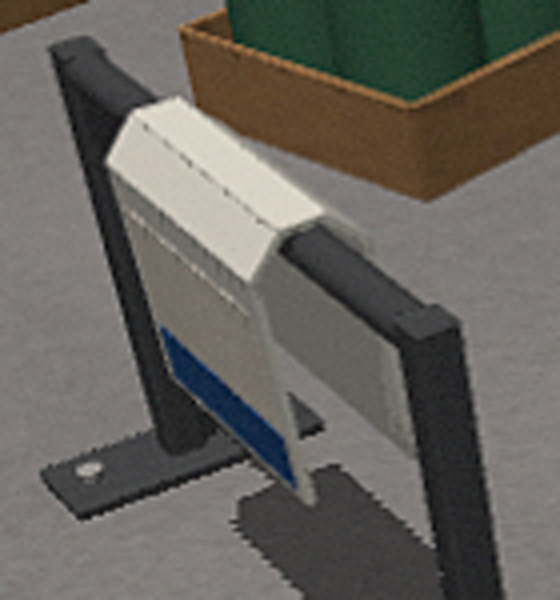

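The corners match an upright sign to within about 1.5 px in the original picture, and nothing moved between pictures. Handing in.

```bash
python3 -c "
from cell import *
sign_off()"
```

```text
the job is handed in; nothing more can be done
```

I gripped the large white sign across its panels, lifted it over the rail and lowered it astride the bar. It met the bar at about 9 N, and I then let go, backed off and handed in at about 13 s on the robot's clock.

- **Position:** in the last pictures the sign hangs by itself, within a few mm of the bar's middle. Its ridge is at about 75.1° against 75.3° for the bar.
- **Upright and still:** the visible corners match an upright sign to within about 1.5 px, or roughly 1–2°. Two successive pictures showed no movement.
- **Small sign and can:** in the scene picture, one pixel of their area had changed since the start. The top picture differed by 442 px, which I put down to the arm blocking part of that view.
- **Refused command:** one early move call was refused for rows without "turn". Nothing moved, and I sent it again with the turns included.

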